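# Present the erased chip to the inspection camera

### The arm

A 6-joint arm with a two-finger parallel gripper is mounted at the origin on the work surface. World frame = base frame: x ahead of the robot, y to its left, z up, the work surface at z = 0. Lengths are in m, angles in rad, forces in N, time in s.
With the tool pointing down it reaches from about 0.35 to 0.975 m from the base axis. Payload 4.9 kg.
Tool frame: the origin (TCP) lies midway between the tips of the shut fingers; the grasp point (between the pads) lies 19 mm behind it; z points along the fingers, y is the line along which they close (so a half turn about z gives the same grasp; the last joint's range is limited). The gripper opens to 85 mm and grips with 20 to 120 N. Pads are 22 mm wide; open, the fingers measure 114 mm over their backs; the gripper's body (76 mm by 85 mm) begins 54 mm behind the grasp point. The pads swing forward as they close: fully open they stand 13 mm farther back than shut.
Start: joints at [-1.435, 0.053, 1.613, -0, 1.476, -0.119], TCP at [0.158, -0.605, 0.196] pointing down, gripper open.
Joint ranges: [-3.01, 3.01], [-1.01, 2.22], [0.06, 2.58], [-1.02, 4.17], [0.09, 2.62], [-3.14, 3.14]. Speed limits (rad/s): [2.57, 2.57, 3.14, 3.14, 3.14, 3.14].

### API

Orientations are given as a rotation vector (axis times angle).
In Python, from station import ctrl gives the robot as it stands.
- The arm moves only by the shell command python3 -m handwheel 'ROWS' [FORCE]. ROWS is JSON, a list of rows, each an object with "gripper": the gripper command: -1 is fully open, 1 is shut, values between are in proportion; "offset": the shift along the tool's x, y, z in mm, a list of three; "rotation": the turn, a rotation vector about the tool's x, y, z in rad, a list of three. A call has exactly 8 rows; each row is the pose to reach, as a shift and turn from the pose commanded when the call began, along the tool's axes at that moment; what a row does not reach only later rows make up. A row lasts 1/8 s, in which the tool goes at most 62.5 mm and 10.7 degrees, less where a joint would pass 70% of its speed; a pose out of reach is approached as far as the arm can. A call with a gripper value outside its range is refused whole. The fingers move at their own pace and stop on an object; FORCE is the grip in N (left out, the last holds). Time passes only in rows, so rows that repeat a pose let the fingers close, or fill a call up. It gives the time, the measured TCP pose, the force, the opening and the grip force at its end, in the units of the state.
- ctrl.get_obs(): the state, without advancing time (a new reading comes with each control period).
- ctrl.get_image(name): name is "side" or "top"; returns a dict with "image" (480x640x3 uint8, red, green, blue), "fovy" (degrees; the focal length in pixels is half the picture's height over the tangent of half this angle, whatever the lens; pixels are square), "cx", "cy" (the principal point, pixels), "xyz" and "attitude" of the camera in the world. Camera axes: x right, y up, looking along -z (the intrinsics and any distortion apply to the point x, -y, -z); pixel columns grow to the right and rows downward; lengths in m; the calibration is good to about 2 mm. A picture is of the moment at which its call begins. There is no depth.
- ctrl.finish_job(): hands the job in; it is judged then, once.
The state is a dict: "t": time; "q": joint angles; "dq": joint speeds; "effort": joint torques, N m; "tool_pos": TCP position; "tool_rot": TCP orientation; "contact_force": force on the tool from outside, world axes, zero at the start; "wrist_torque": the same for the moment, N m; "opening": finger opening in m; "grip_force": force on a finger pad.
Only numpy, scipy, OpenCV 4.12 (cv2) and the standard library are available. Lean on these libraries where they do the work, as an engineer would, in place of code of your own. Each camera call takes 0.05 s, during which the arm holds its last target. There are 200 camera calls.

### The job

Slide the steel door of the beige eraser box fully open, take out the chip carrier with the long grip bar, and hold it up in the air in front of the inspection camera: its chip window at the lens's focus point, the chip face looking squarely into the lens and the carrier not turned sideways or upside down, its grip bar on top. Leave the short-bar carrier standing in the chamber, do not bump the camera and do not push about or tip the other things on the desk. The program finishes while still holding the carrier there, motionless.

Things in the scene. Friction and masses are not known exactly. Their poses are not given: they have to be found in the camera images.
- eraser: Beige metal box, fixed, 100 (x) by 280 (y) by 95 mm high. Origin on the desk under the lamp chamber's centre, z up. Chamber, open at the top: x -45 to 45, y -65 to 65 mm, floor 10 mm above the desk; the rest (y 65 to 210) is closed. A lamp tube lies in it along x = 36 mm, top 29 mm above the desk. Rails on the long walls rise to 100 mm.
- door (a joint): Flat steel door lying over the chamber, in m: 0 shut, 0.135 fully open (end stop). It slides level along the eraser's +y over the closed part of the box, with a few N of friction, and stays where it is left. Plate top 98 mm above the desk.
- door_tab (a point): Centre of the top of the upright steel tab on the middle of the door: 30 mm wide (eraser's x), 12 mm thick (eraser's y), standing 32 mm above the door plate, its top 130 mm above the desk. It moves with the door.
- carrier: The wanted carrier, with the long grip bar; upright on the chamber floor, end to end with the other, about 60 g. Origin under its foot (18 x 48 x 8 mm), z up, y along its width, x out of the chip face. A black board 4 x 48 mm carries on top an aluminium grip bar 10 mm thick (x), 44 long (y), 51 to 65 mm above the origin. The chip, 36 x 15 mm, is on the +x face, 28 mm up, out to x = 6.5.
- window (a point): Centre of the round glass window on the wanted carrier's chip, at (7.3, 0, 28) mm in the carrier's frame.
- small_carrier: The other carrier, same size and frame, but with a grip bar only 18 mm long (y) and a small chip. It stays standing in the chamber.
- lens: Inspection camera's lens, a black barrel 38 mm across, on a post. Origin at its front glass. x runs from the focus point back into the lens (lens and camera: x 0 to 97 mm); it looks along -x, toward the robot and 0.4 rad downward. y is level, z points up, leaning 0.4 rad to the robot. A carrier presented squarely has its x, y, z along these, same senses.
- focus (a point): Focus point of the lens: in the air on the lens axis, 100 mm in front of the front glass. The chip window belongs here. Nothing is to be seen at this point.
- stand: Base and post of the inspection camera, fixed: base 110 x 130 x 14 mm, steel post 18 mm thick up to 344 mm high, origin under the post.
- mouse: Bystander, loose, to be left where it is: cream plastic computer mouse, 100 x 62 x 34 mm. Origin at the centre of its underside.
- tin: Bystander, loose, to be left where it is: round brass tip-tinner tin, 51 mm across, 22 mm high. Origin at the centre of its underside.
- fuse_puller: Bystander, loose, to be left where it is: red nylon fuse puller lying flat, 103 x 26 x 10 mm. Origin at the centre of its underside.
- mug: Bystander, loose, to be left where it is: white ceramic mug, 82 mm across, 92 mm high, handle at its +y. Origin at the centre of its underside.
- solder_spool: Bystander, loose, to be left where it is: spool of solder standing on its flange, 56 mm across, 46 mm high. Origin at the centre of its underside.
- screwdriver: Bystander, loose, to be left where it is: screwdriver lying flat, 170 mm long.

How it is judged:
On the way, in this order (a step that is already met when the one before it is completed fails the run):
1. the door is slid open (value of joint door above 0.12 m), for 0.2 s.
2. the long-bar carrier is lifted clear of the eraser in the gripper (height (world z) of carrier above 0.105 m and contact force between the fingers and carrier above 1 N), for 0.2 s.
At the end, for the whole second after the job is handed in: The carrier is held still by the fingers alone, its chip window within 15 mm of the lens's focus point, its face axis and its upright axis each within 0.17 rad of the lens's, chip toward the lens, bar on top; the door is at least 0.12 m open and the small carrier stands within 25 mm of where it was (distance between window and focus below 0.015 m and angle between the x axis of carrier and the x axis of lens, either way round below 0.17 rad and angle between the z axis of carrier and the z axis of lens, either way round below 0.17 rad and x of lens in the frame of carrier above 0.05 m and angle between carrier's own z axis and vertical below 0.8 rad and contact force between the fingers and carrier above 1 N and contact force between carrier and lens below 0.3 N and contact force between carrier and stand below 0.3 N and contact force between carrier and eraser below 0.3 N and linear speed of carrier below 0.02 m/s and angular speed of carrier below 0.15 rad/s and value of joint door above 0.12 m and distance of small_carrier from where it was at the start of the episode below 0.025 m and angle between small_carrier's own z axis and vertical below 0.2 rad); the arm keeps its last pose, push and grip.
It fails at once if the small carrier is knocked over or moved out of its place (distance of small_carrier from where it was at the start of the episode above 0.025 m or angle between small_carrier's own z axis and vertical above 0.35 rad).
It fails at once if the inspection camera is bumped (contact force between any of lens, stand and anything else above 4 N).
It fails at once if another thing on the desk is pushed about or tipped (distance of any of mouse, tin, fuse_puller, mug, solder_spool, screwdriver from where it was at the start of the episode above 0.03 m or angle between any of mouse, tin, fuse_puller, mug, solder_spool, screwdriver's own z axis and vertical above 0.4 rad).
It also fails if it takes over 51 s, if anything falls off the work surface, if the arm or the gripper's body presses on something with over 40 N, if the wrist force passes 120 N, or if a joint passes its speed limit or range.

## Working session

There is one attempt and no reset: what is moved stays moved. The work goes in short steps, Python scripts to look and compute and a shell command to move; the robot and the scene stay as the last step left them, time stands still between calls to the robot, and variables do not carry over. Pictures are saved under pics/ and viewed, at most 10 in all, crops included, and the job is handed in when it is done.

```bash
ls; mkdir -p pics
python3 - <<'E'
from station import ctrl
import cv2
for n in("side","top"):
    d=ctrl.get_image(n); cv2.imwrite(f"pics/{n}0.png",d["image"][:,:,::-1]); print({k:v for k,v in d.items() if k!="image"})
print(ctrl.get_obs())
E
```

```text
pics
{'fovy': 56.694938558305296, 'cx': 318.1368363442779, 'cy': 236.86748623832548, 'xyz': array([ 0.47900733, -0.66256044,  0.84784414]), 'attitude': array([ 0.7221138 , -0.04719514, -0.1630838 ])}
{'fovy': 51.48259217747657, 'cx': 312.2400300997496, 'cy': 245.36434433459894, 'xyz': array([ 0.5059379 , -0.07710112,  1.39120392]), 'attitude': array([ 0.02712296, -0.04431541, -1.5519741 ])}
{'t': 0.1, 'q': array([-1.43497833e+00,  5.33028320e-02,  1.61411213e+00,  4.09123053e-05,
        1.47603068e+00, -1.19020459e-01]), 'dq': array([ 0.00099082, -0.00141474, -0.00429959,  0.0008039 , -0.00012356,
        0.00152311]), 'effort': array([-1.54494617e-03, -3.94908786e+01, -3.71364248e+01, -2.20701827e-04,
        3.94951567e-03, -1.23275845e-05]), 'tool_pos': array([ 0.15747217, -0.60419995,  0.19490521]), 'tool_rot': array([-3.11428676e+00, -3.98975414e-01, -3.94995380e-05]), 'contact_force': array([-0.49139471, -0.13760079, -0.08079345]), 'wrist_torque': array([-0.01395779, -0.04729084,  0.03137221]), 'grip_force': 0.0, 'opening': 0.08542619362084719}
```

View pics/side0.png

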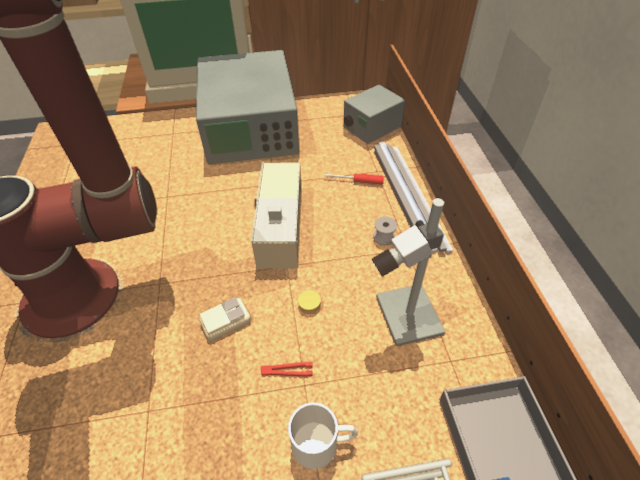

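View pics/top0.png

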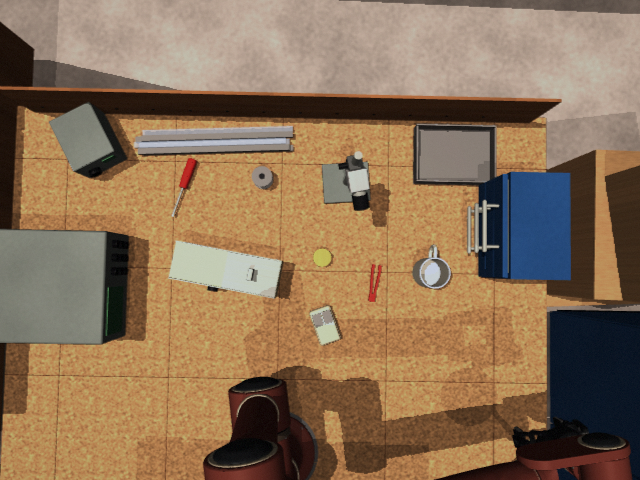

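The side view shows the eraser with its tab near (275,212) and the camera head near (400,250). In the top view the eraser spans (172..282, 242..297), the tab is near (251,274), and the lens barrel is near (360,200).

```bash
cat > h.py <<'E'
import numpy as np, cv2
from scipy.spatial.transform import Rotation as R
from station import ctrl
class Cam:
    def __init__(s,n):
        d=ctrl.get_image(n); s.im=d["image"][:,:,::-1].copy(); s.f=240/np.tan(np.radians(d["fovy"])/2)
        s.c=np.array([d["cx"],d["cy"]]); s.p=np.array(d["xyz"]); s.R=R.from_rotvec(d["attitude"]).as_matrix()
    def ray(s,uv):
        v=s.R@np.array([(uv[0]-s.c[0])/s.f,-(uv[1]-s.c[1])/s.f,-1]); return v/np.linalg.norm(v)
    def plane(s,uv,z):
        r=s.ray(uv); return s.p+r*(z-s.p[2])/r[2]
    def proj(s,P):
        v=s.R.T@(np.array(P)-s.p); return np.array([s.c[0]-s.f*v[0]/v[2],s.c[1]+s.f*v[1]/v[2]])
def tri(a,ua,b,ub):
    ra,rb=a.ray(ua),b.ray(ub); t=np.linalg.lstsq(np.c_[ra,-rb],b.p-a.p,rcond=None)[0]
    pa,pb=a.p+t[0]*ra,b.p+t[1]*rb; return (pa+pb)/2,np.linalg.norm(pa-pb)
def crop(im,x,y,w,h,k): return cv2.resize(im[y:y+h,x:x+w],None,fx=k,fy=k,interpolation=cv2.INTER_CUBIC)
E
python3 - <<'E'
from h import *
s=Cam("side");t=Cam("top")
A=np.hstack([crop(t.im,160,235,133,75,3),crop(t.im,310,140,80,75,5)[:225*0+300,:400]]) if 0 else None
c1=crop(t.im,165,235,130,75,3); c2=crop(t.im,315,140,80,75,5)
c3=crop(s.im,245,155,65,120,3); c4=crop(s.im,360,190,90,65,6)
W=np.zeros((600,800,3),np.uint8)
def put(c,x,y):
    h=min(c.shape[0],600-y);w=min(c.shape[1],800-x);W[y:y+h,x:x+w]=c[:h,:w]
put(c1,0,0);put(c2,400,0)      # top crops
put(c3[:375],0,225);put(crop(s.im,365,190,85,55,7),200,376) if 0 else put(crop(s.im,365,195,80,90,2.5),200,375)
put(crop(s.im,365,220,80,45,5),400,375)
cv2.imwrite("pics/c1.png",W)
E
```

```text
(no output)
```

View pics/c1.png

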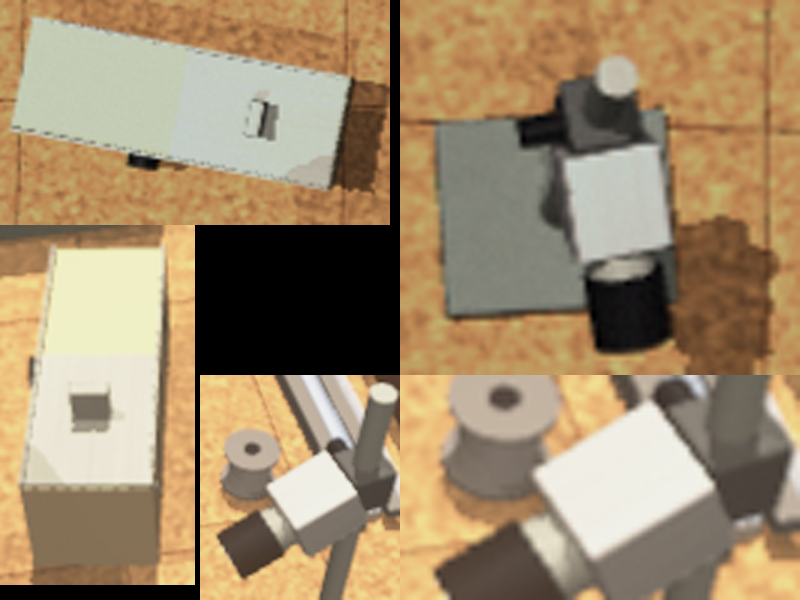

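Run:
```python
from h import *
s=Cam("side");t=Cam("top")
# eraser
cs=[(175.7,240.7),(169,278.3),(281.7,260.3),(275,297.3)]
P=[t.plane(u,.097) for u in cs]
print(np.round(P,4)); 
for a,b in((0,1),(2,3),(0,2),(1,3)): print(np.linalg.norm(P[a]-P[b]))
W=np.zeros((600,800,3),np.uint8)
for c,(x,y,w,h),k,o in((t,(340,180,40,40),10,(0,0)),(s,(365,235,45,45),8.8,(0,400)),):
    g=c.im.max(2)[y:y+h,x:x+w]; m=(g<75).astype(np.uint8)
    n,l,st,ce=cv2.connectedComponentsWithStats(m); 
    cr=crop(c.im,x,y,w,h,k)
    for i in range(1,n):
        if st[i,4]>80:
            mm=(l==i).astype(np.uint8); ct=max(cv2.findContours(mm,0,1)[0],key=cv2.contourArea)
            print("comp",st[i],ce[i]+[x,y]); ra=cv2.minAreaRect(ct); print((np.array(cv2.boxPoints(ra))+[x,y]).round(1).tolist())
            cv2.polylines(cr,[((ct+.5)*k).astype(np.int32)],True,(0,255,0),1)
    W[o[0]:o[0]+cr.shape[0],o[1]:o[1]+cr.shape[1]]=cr
cv2.imwrite("pics/c2.png",W)
```

```text
[[ 0.5706  0.2639  0.097 ]
 [ 0.4729  0.2781  0.097 ]
 [ 0.5248 -0.0122  0.097 ]
 [ 0.4288  0.0032  0.097 ]]
0.09872505123673628
0.0972506794513333
0.2797840027534367
0.27850343668599076
comp [ 12   9  19  22 264] [361.14393939 200.93181818]
[[350.2, 193.4], [369.1, 189.0], [373.3, 206.8], [354.4, 211.3]]
```

View pics/c2.png

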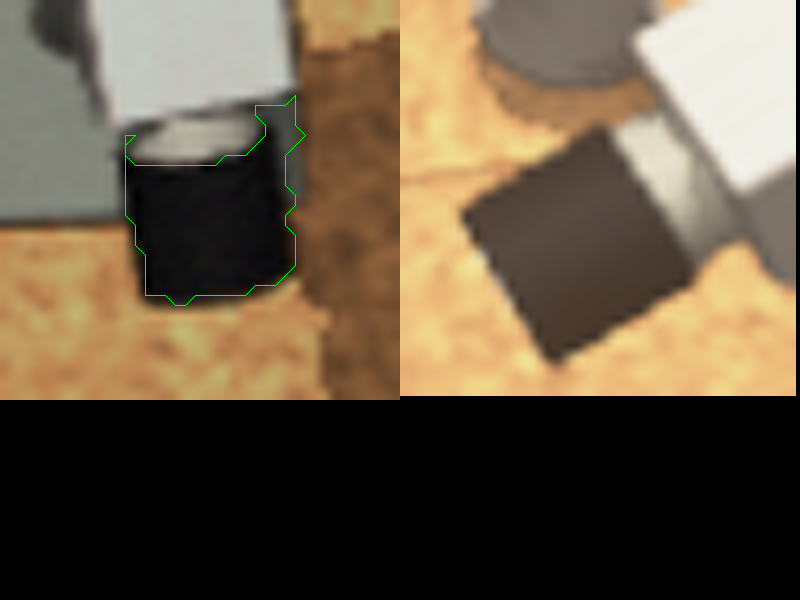

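Run:
```python
from h import *
s=Cam("side");t=Cam("top")
ps=lambda X,Y:np.array([365+(X-399.5)/8.8-.5,235+(Y+.5)/8.8-.5])
pt=lambda X,Y:np.array([340+(X+.5)/10-.5,180+(Y+.5)/10-.5])
a,b=ps(509,288),ps(645,202.5); c,d=pt(204,170),pt(218,270)
n1=np.cross(s.ray(a),s.ray(b)); n2=np.cross(t.ray(c),t.ray(d))
ax=np.cross(n1,n2); ax/=np.linalg.norm(ax); ax*=np.sign(ax[0]); print("axis",ax,"tilt",np.arcsin(ax[2]),"yaw",np.arctan2(ax[1],ax[0]))
r=s.ray(a); L=s.p+r*(n2@(t.p-s.p))/(n2@r); print("lens",L)
for yaw in (np.arctan2(ax[1],ax[0]),):
    X=np.array([np.cos(.4)*np.cos(yaw),np.cos(.4)*np.sin(yaw),np.sin(.4)]);Y=np.cross([0,0,1],X);Y/=np.linalg.norm(Y);Z=np.cross(X,Y)
    for y,z in((19,0),(-19,0),(0,19),(0,-19)):
        Q=L+(Y*y+Z*z)/1000; u=s.proj(Q);v=t.proj(Q); print(y,z,(u-[365,235]+.5)*8.8+[399.5,-.5],(v-[340,180]+.5)*10-.5)
    print("focus",L-.1*X)
# yaw checks: stand base corners (top crop /5) on z=.014, and post top
for X,Y in((436,122),(665,112),(448,316),(617,77)):
    u=(315+(X-399.5)/5-.5,140+(Y+.5)/5-.5); print(t.plane(u,.014 if Y!=77 else .344))
# white body top face: front/back edges
q=[t.plane((315+(X-399.5)/5-.5,140+(Y+.5)/5-.5),.30) for X,Y in((565,150),(655,145),(672,245),(580,260))]; print(np.round(q,4))
# eraser & tab
tabs=[(32,17),(12,130),(350,76),(330,187)]
P=[t.plane((165+(X+.5)/3-.5,235+(Y+.5)/3-.5),.097) for X,Y in tabs]
ey=(P[0]+P[1]-P[2]-P[3]);ey/=np.linalg.norm(ey);mid=sum(P)/4;ex=np.cross(ey,[0,0,1])
print("eraser yaw",np.arctan2(ey[1],ey[0])-np.pi/2,"ey",ey,"ex",ex,"origin",mid-.07*ey)
T=t.plane((165+(257+.5)/3-.5,235+(118.5)/3-.5),.130);print("tab?",T,(T-mid+.07*ey)@np.c_[ex,ey])
```

```text
axis [0.88322739 0.19047918 0.42851727] tilt 0.4428511034090142 yaw 0.21240947090975207
lens [ 0.65280212 -0.20414076  0.2198583 ]
19 0 [467.0787044  219.54043186] [139.8580786  288.80761487]
-19 0 [552.19033694 358.531976  ] [297.06986045 258.19146505]
0 19 [482.95884385 245.21833965] [233.0071363  295.29710346]
0 -19 [534.07706242 329.19780093] [204.40340489 252.34096723]
focus [ 0.56276603 -0.22355818  0.18091646]
[ 0.79671654 -0.11417296  0.014     ]
[ 0.80499671 -0.24208065  0.014     ]
[ 0.68803013 -0.1227404   0.014     ]
[ 0.7479249  -0.18191892  0.344     ]
[[ 0.725  -0.1638  0.3   ]
 [ 0.7281 -0.2036  0.3   ]
 [ 0.6837 -0.2117  0.3   ]
 [ 0.6762 -0.1711  0.3   ]]
eraser yaw -0.16206983232337602 ey [0.16136126 0.98689541 0.        ] ex [ 0.98689541 -0.16136126  0.        ] origin [0.48876876 0.06509612 0.097     ]
tab? [0.48826772 0.0646403  0.13      ] [-0.00042093 -0.00053069]
```

Run:
```python
from h import *
s=Cam("side");t=Cam("top")
T=[(565,150),(655,145),(672,245),(580,260)]; S=[(655,402),(718,490),(600,558),(535,470)]
P=[]
for (a,b),(c,d) in zip(T,S):
    p,e=tri(t,(315+(a-399.5)/5-.5,140+(b+.5)/5-.5),s,(365+(c-399.5)/5-.5,220+(d-374.5)/5-.5)); P.append(p); print(p,e)
P=np.array(P)
x=P[0]+P[1]-P[2]-P[3]; y=P[0]-P[1]+P[3]-P[2]
print("x yaw",np.arctan2(x[1],x[0]),"tilt",np.arcsin(x[2]/np.linalg.norm(x)),np.linalg.norm(x)/2,"y yaw",np.arctan2(-y[0],y[1]),np.linalg.norm(y)/2, y)
yaw=.2;X=np.array([np.cos(.4)*np.cos(yaw),np.cos(.4)*np.sin(yaw),np.sin(.4)]);Y=np.array([-np.sin(yaw),np.cos(yaw),0]);Z=np.cross(X,Y)
M=np.array([X,Y,Z]); print("body centre in lens frame",M@(P.mean(0)-[0.6528,-.20414,.21986]))
```

```text
[ 0.72889506 -0.1654673   0.27457601] 0.0024804558996671475
[ 0.73500559 -0.20710243  0.27331552] 0.003050028262207798
[ 0.6922977  -0.21728699  0.2583122 ] 0.0036812913463108903
[ 0.6831228  -0.17482374  0.25788642] 0.0006915074107061719
x yaw 0.21736271264495258 tilt 0.3364644878618447 0.04799747180312625 y yaw 0.17979390086624977 0.04274014345008544 [-0.01528544  0.08409838  0.00083471]
body centre in lens frame [0.07183116 0.00138118 0.01974914]
```

Both views agree: the eraser origin is at (0.489,0.065) with yaw -0.162 and the door shut. The lens is at (0.653,-0.204,0.220) with yaw about 0.2. Next I go to just before the tab.

```bash
cat >> h.py <<'E'
EO=np.array([.4888,.0651,0]); EX=np.array([.9869,-.1614,0]); EY=np.array([.1614,.9869,0])
def er(x,y,z): return EO+EX*x+EY*y+np.array([0,0,z])
RD=np.c_[EY,EX,[0,0,-1]]   # tool down, x along eraser y, y along eraser x
yaw=.2;LX=np.array([np.cos(.4)*np.cos(yaw),np.cos(.4)*np.sin(yaw),np.sin(.4)]);LY=np.array([-np.sin(yaw),np.cos(yaw),0]);LZ=np.cross(LX,LY)
LENS=np.array([.6528,-.2041,.2199]); FOC=LENS-.1*LX
def mv(P,Rt):
    o=ctrl.get_obs(); R0=R.from_rotvec(o["tool_rot"]).as_matrix()
    print("t",o["t"],"off",(R0.T@(P-o["tool_pos"])*1000).round(1),"rot",R.from_matrix(R0.T@Rt).as_rotvec().round(3),"pos",o["tool_pos"].round(4),"q",o["q"].round(2),"F",o["contact_force"].round(1),"op",round(o["opening"],4),o["grip_force"])
E
python3 -c "
from h import *
mv(er(0,-.055,.2),RD)"
```

```text
t 0.5 off [ 467.2 -514.5   -4. ] rot [-0.    -0.    -1.154] pos [ 0.1575 -0.6048  0.196 ] q [-1.44  0.05  1.61  0.    1.48 -0.12] F [ 0.4 -0.8 -0.5] op 0.0853 0.0
```

```bash
python3 -m handwheel '[{"gripper":1,"offset":[40,-45,-4],"rotation":[0,0,-0.1]},{"gripper":1,"offset":[80,-90,-4],"rotation":[0,0,-0.2]},{"gripper":1,"offset":[120,-132,-4],"rotation":[0,0,-0.3]},{"gripper":1,"offset":[160,-176,-4],"rotation":[0,0,-0.4]},{"gripper":1,"offset":[200,-220,-4],"rotation":[0,0,-0.5]},{"gripper":1,"offset":[240,-264,-4],"rotation":[0,0,-0.6]},{"gripper":1,"offset":[280,-308,-4],"rotation":[0,0,-0.7]},{"gripper":1,"offset":[310,-341,-4],"rotation":[0,0,-0.8]}]' 40
python3 -c "
from h import *
mv(er(0,-.055,.2),RD)"
```

```text
t: 1.5
tool_pos: [0.3723, -0.1947, 0.2004]
tool_rot: [2.71, 1.586, 0.001]
contact_force: [1.3, -0.5, 0.2]
opening: 0.0003
grip_force: 0.0
t 1.5 off [231.9  -6.8   0.4] rot [ 0.001  0.    -0.35 ] pos [ 0.3723 -0.1947  0.2004] q [-0.66 -0.48  2.06  0.    1.56 -0.15] F [ 1.3 -0.5  0.2] op 0.0003 0.0
```

```bash
python3 -m handwheel '[{"gripper":1,"offset":[45,-1,0],"rotation":[0,0,-0.08]},{"gripper":1,"offset":[90,-3,0],"rotation":[0,0,-0.16]},{"gripper":1,"offset":[135,-4,0],"rotation":[0,0,-0.24]},{"gripper":1,"offset":[180,-5,0],"rotation":[0,0,-0.3]},{"gripper":1,"offset":[215,-6,0],"rotation":[0,0,-0.34]},{"gripper":1,"offset":[231,-7,0],"rotation":[0,0,-0.35]},{"gripper":1,"offset":[231,-7,30],"rotation":[0,0,-0.35]},{"gripper":1,"offset":[231,-7,50],"rotation":[0,0,-0.35]}]'
python3 -c "
from h import *
mv(er(0,-.055,.108),RD)"
```

```text
t: 2.5
tool_pos: [0.4789, 0.0075, 0.1487]
tool_rot: [-2.398, -2.029, 0.002]
contact_force: [-0.0, 0.2, -0.1]
opening: 0.0002
grip_force: 0.0
t 2.5 off [ 3.5  0.5 40.7] rot [-0.001  0.    -0.004] pos [0.4789 0.0075 0.1487] q [-0.14 -0.27  1.99 -0.    1.42  0.03] F [-0.   0.2 -0.1] op 0.0002 0.0
```

```bash
python3 -m handwheel '[{"gripper":1,"offset":[3,0,25],"rotation":[0,0,0]},{"gripper":1,"offset":[3,0,40],"rotation":[0,0,0]},{"gripper":1,"offset":[3,0,41],"rotation":[0,0,0]},{"gripper":1,"offset":[15,0,41],"rotation":[0,0,0]},{"gripper":1,"offset":[30,0,41],"rotation":[0,0,0]},{"gripper":1,"offset":[45,0,41],"rotation":[0,0,0]},{"gripper":1,"offset":[60,0,41],"rotation":[0,0,0]},{"gripper":1,"offset":[80,0,41],"rotation":[0,0,0]}]'
python3 -m handwheel '[{"gripper":1,"offset":[15,0,0],"rotation":[0,0,0]},{"gripper":1,"offset":[30,0,0],"rotation":[0,0,0]},{"gripper":1,"offset":[45,0,0],"rotation":[0,0,0]},{"gripper":1,"offset":[60,0,0],"rotation":[0,0,0]},{"gripper":1,"offset":[75,0,0],"rotation":[0,0,0]},{"gripper":1,"offset":[85,0,0],"rotation":[0,0,0]},{"gripper":1,"offset":[91,0,0],"rotation":[0,0,0]},{"gripper":1,"offset":[91,0,0],"rotation":[0,0,0]}]'
python3 - <<'E'
from h import *
mv(er(0,.113,.108),RD)
t=Cam("top");s=Cam("side")
W=np.zeros((600,800,3),np.uint8)
a=crop(t.im,165,235,130,75,6);W[:450,:780]=a
cv2.imwrite("pics/d1.png",W[:450]); 
cv2.imwrite("pics/d1s.png",crop(s.im,235,150,80,130,4.5))
E
```

```text
t: 3.5
tool_pos: [0.4929, 0.0879, 0.1092]
tool_rot: [2.398, 2.03, 0.0]
contact_force: [-0.9, 0.6, -0.4]
opening: -0.0003
grip_force: 0.0
t: 4.5
tool_pos: [0.5077, 0.1766, 0.109]
tool_rot: [2.397, 2.03, -0.0]
contact_force: [-0.6, -0.9, -0.5]
opening: 0.0002
grip_force: 0.0
t 4.5 off [-0.1 -0.7  1. ] rot [-0.     0.    -0.003] pos [0.5077 0.1766 0.109 ] q [ 0.2  -0.09  1.9  -0.    1.33  0.36] F [-0.6 -0.9 -0.5] op 0.0002 0.0
```

View pics/d1.png

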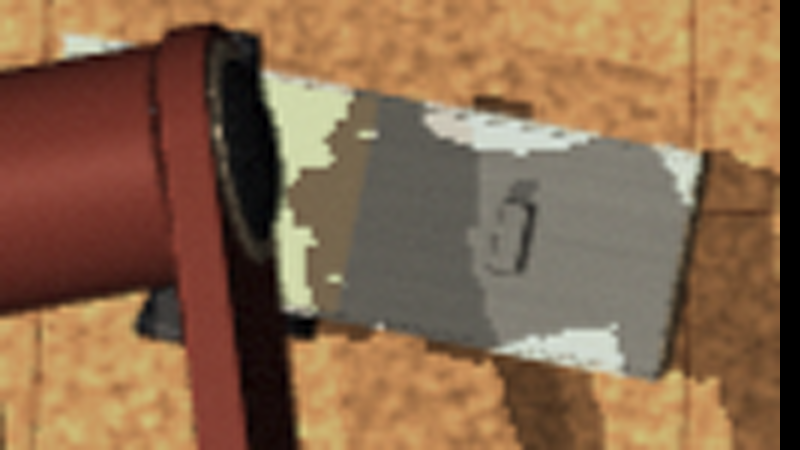

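The door and tab have not moved: the tab is still at top-view pixel (250,274). I check in the side view where the fingers really are.

View pics/d1s.png

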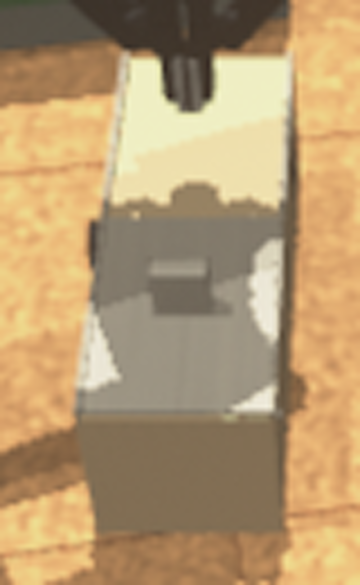

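Run:
```python
from h import *
s=Cam("side");t=Cam("top")
o=ctrl.get_obs();p=o["tool_pos"];print(o["t"],p)
f=lambda P:((s.proj(P)-[235,150]+.5)*4.5).round()
print("tip side crop",f(p),"tab0",f(er(0,0,.13)),"tab foot",f(er(0,0,.098)),"front edge",f(er(0,-.07,.097)),t.proj(p))
```

```text
4.7 [0.50770723 0.17602192 0.10900168]
tip side crop [195. 150.] tab0 [178. 267.] tab foot [183. 311.] front edge [175. 414.] [208.015593   265.53394831]
```

The fingertips show at crop (190,108), about 30 mm higher in the picture than the reported TCP projects, so they seem to have passed over the tab. I lift, go back and measure the tip in both views.

```bash
python3 -m handwheel '[{"gripper":1,"offset":[0,0,-30],"rotation":[0,0,0]},{"gripper":1,"offset":[0,0,-50],"rotation":[0,0,0]},{"gripper":1,"offset":[-40,0,-50],"rotation":[0,0,0]},{"gripper":1,"offset":[-80,0,-50],"rotation":[0,0,0]},{"gripper":1,"offset":[-120,0,-50],"rotation":[0,0,0]},{"gripper":1,"offset":[-160,0,-50],"rotation":[0,0,0]},{"gripper":1,"offset":[-168,0,-50],"rotation":[0,0,0]},{"gripper":1,"offset":[-168,0,-50],"rotation":[0,0,0]}]'
python3 - <<'E'
from h import *
t=Cam("top");s=Cam("side")
p=ctrl.get_obs()["tool_pos"]; print(p)
W=np.zeros((400,800,3),np.uint8)
for i,c in enumerate((t,s)):
    u=c.proj(p); x,y=np.round(u-40).astype(int); W[:,400*i:400*i+400]=crop(c.im,x,y,80,80,5); print(x,y,u)
    cv2.circle(W,tuple(((u-[x,y]+.5)*5+[400*i,0]).astype(int)),4,(0,0,255),1)
cv2.imwrite("pics/e1.png",W)
E
```

```text
t: 5.7
tool_pos: [0.4801, 0.0105, 0.1594]
tool_rot: [2.399, 2.028, 0.001]
contact_force: [-0.4, -0.6, -0.2]
opening: 0.0001
grip_force: 0.0
[0.48018469 0.01137459 0.15920211]
231 238 [270.52472301 277.81310162]
231 177 [271.30459271 217.215827  ]
```

View pics/e1.png

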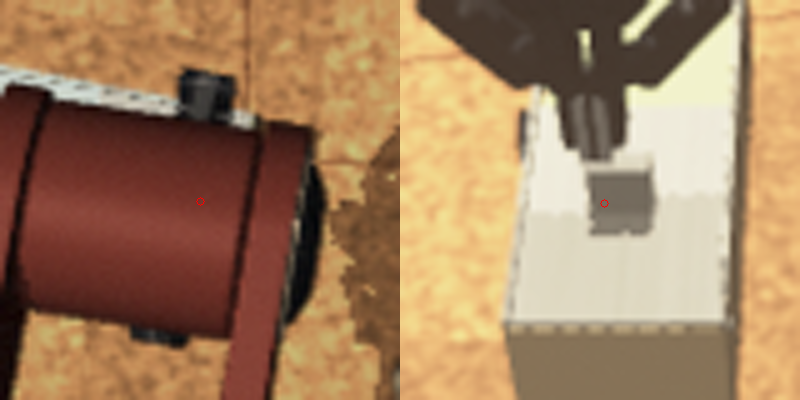

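```bash
python3 -m handwheel '[{"gripper":1,"offset":[0,0,25],"rotation":[0,0,0]},{"gripper":1,"offset":[0,0,45],"rotation":[0,0,0]},{"gripper":1,"offset":[0,0,52],"rotation":[0,0,0]},{"gripper":1,"offset":[0,0,55],"rotation":[0,0,0]},{"gripper":1,"offset":[0,0,57],"rotation":[0,0,0]},{"gripper":1,"offset":[0,0,59],"rotation":[0,0,0]},{"gripper":1,"offset":[0,0,61],"rotation":[0,0,0]},{"gripper":1,"offset":[0,0,63],"rotation":[0,0,0]}]'
python3 - <<'E'
from h import *
t=Cam("top");s=Cam("side")
p=ctrl.get_obs()["tool_pos"]; print(p)
u=s.proj(p); x,y=np.round(u-40).astype(int); W=crop(s.im,x,y,80,80,5); print(x,y,u)
for P in (er(0,-.006,.098),er(0,-.006,.130)): print(((s.proj(P)-[x,y]+.5)*5).round())
cv2.imwrite("pics/e2.png",W)
E
```

```text
t: 6.8
tool_pos: [0.4801, 0.0106, 0.0961]
tool_rot: [2.398, 2.029, 0.0]
contact_force: [0.5, -0.4, -0.1]
opening: 0.0001
grip_force: 0.0
[0.47979214 0.01063698 0.09576893]
234 197 [273.75301811 236.98154928]
[208. 120.]
[202.  71.]
```

View pics/e2.png

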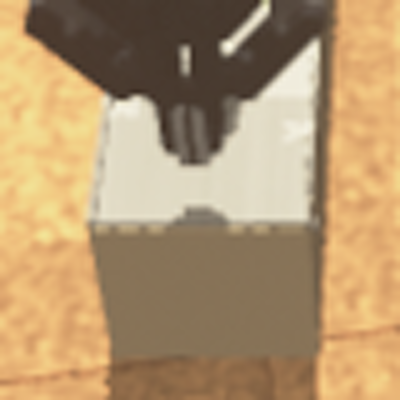

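Run:
```python
from h import *
s=Cam("side"); p=ctrl.get_obs()["tool_pos"]
for d in (0,.008,.011):
  q=p-EY*d
  for z in (.11,.12,.125,.13,.135):
    e=s.plane((272.5,229.1),z)-q; print(d,z,"x,y err mm",(e@np.c_[EX,EY]*1000).round(1))
```

```text
0 0.11 x,y err mm [-2.3 11.1]
0 0.12 x,y err mm [-0.8  2. ]
0 0.125 x,y err mm [-0.1 -2.6]
0 0.13 x,y err mm [ 0.7 -7.2]
0 0.135 x,y err mm [  1.4 -11.8]
0.008 0.11 x,y err mm [-2.3 19.1]
0.008 0.12 x,y err mm [-0.8 10. ]
0.008 0.125 x,y err mm [-0.1  5.4]
0.008 0.13 x,y err mm [0.7 0.8]
0.008 0.135 x,y err mm [ 1.4 -3.8]
0.011 0.11 x,y err mm [-2.3 22.1]
0.011 0.12 x,y err mm [-0.8 13. ]
0.011 0.125 x,y err mm [-0.1  8.4]
0.011 0.13 x,y err mm [0.7 3.8]
0.011 0.135 x,y err mm [ 1.4 -0.8]
```

Reported z of 0.096 lies below the plate top with no contact, so the real tips are about 25-35 mm above the reported height. I measure the offset by gently touching the door plate.

```bash
python3 -m handwheel '[{"gripper":1,"offset":[0,0,3],"rotation":[0,0,0]},{"gripper":1,"offset":[0,0,6],"rotation":[0,0,0]},{"gripper":1,"offset":[0,0,9],"rotation":[0,0,0]},{"gripper":1,"offset":[0,0,12],"rotation":[0,0,0]},{"gripper":1,"offset":[0,0,14],"rotation":[0,0,0]},{"gripper":1,"offset":[0,0,16],"rotation":[0,0,0]},{"gripper":1,"offset":[0,0,17],"rotation":[0,0,0]},{"gripper":1,"offset":[0,0,18],"rotation":[0,0,0]}]'
```

```text
t: 7.95
tool_pos: [0.48, 0.0107, 0.078]
tool_rot: [2.398, 2.03, 0.0]
contact_force: [-0.7, 0.1, -0.2]
opening: -0.0001
grip_force: 0.0
```

```bash
python3 -m handwheel '[{"gripper":1,"offset":[0,0,1],"rotation":[0,0,0]},{"gripper":1,"offset":[0,0,2],"rotation":[0,0,0]},{"gripper":1,"offset":[0,0,3],"rotation":[0,0,0]},{"gripper":1,"offset":[0,0,4],"rotation":[0,0,0]},{"gripper":1,"offset":[0,0,5],"rotation":[0,0,0]},{"gripper":1,"offset":[0,0,5],"rotation":[0,0,0]},{"gripper":1,"offset":[0,0,5],"rotation":[0,0,0]},{"gripper":1,"offset":[0,0,5],"rotation":[0,0,0]}]'
```

```text
t: 8.95
tool_pos: [0.48, 0.0107, 0.0731]
tool_rot: [2.398, 2.03, 0.0]
contact_force: [-0.4, -0.4, 0.6]
opening: 0.0002
grip_force: 0.0
```

```bash
python3 -m handwheel '[{"gripper":1,"offset":[10,0,0],"rotation":[0,0,0]},{"gripper":1,"offset":[20,0,0],"rotation":[0,0,0]},{"gripper":1,"offset":[30,0,0],"rotation":[0,0,0]},{"gripper":1,"offset":[40,0,0],"rotation":[0,0,0]},{"gripper":1,"offset":[50,0,0],"rotation":[0,0,0]},{"gripper":1,"offset":[60,0,0],"rotation":[0,0,0]},{"gripper":1,"offset":[70,0,0],"rotation":[0,0,0]},{"gripper":1,"offset":[80,0,0],"rotation":[0,0,0]}]'
python3 -m handwheel '[{"gripper":1,"offset":[15,0,0],"rotation":[0,0,0]},{"gripper":1,"offset":[30,0,0],"rotation":[0,0,0]},{"gripper":1,"offset":[45,0,0],"rotation":[0,0,0]},{"gripper":1,"offset":[60,0,0],"rotation":[0,0,0]},{"gripper":1,"offset":[72,0,0],"rotation":[0,0,0]},{"gripper":1,"offset":[82,0,0],"rotation":[0,0,0]},{"gripper":1,"offset":[90,0,0],"rotation":[0,0,0]},{"gripper":1,"offset":[90,0,0],"rotation":[0,0,0]}]'
```

```text
t: 9.95
tool_pos: [0.4934, 0.0901, 0.073]
tool_rot: [2.398, 2.029, 0.0]
contact_force: [0.6, -2.5, -1.1]
opening: 0.0
grip_force: 0.9
t: 10.95
tool_pos: [0.5078, 0.1791, 0.0729]
tool_rot: [-2.397, -2.03, 0.0]
contact_force: [0.3, -0.2, 0.2]
opening: 0.0002
grip_force: 0.0
```

```bash
python3 -m handwheel '[{"gripper":1,"offset":[-10,0,-40],"rotation":[0,0,0]},{"gripper":-1,"offset":[-40,0,-90],"rotation":[0,0,0]},{"gripper":-1,"offset":[-90,0,-110],"rotation":[0,0,0]},{"gripper":-1,"offset":[-145,0,-110],"rotation":[0,0,0]},{"gripper":-1,"offset":[-200,0,-110],"rotation":[0,0,0]},{"gripper":-1,"offset":[-255,0,-110],"rotation":[0,0,0]},{"gripper":-1,"offset":[-310,0,-110],"rotation":[0,0,0]},{"gripper":-1,"offset":[-350,0,-110],"rotation":[0,0,0]}]'
python3 - <<'E'
from h import *
t=Cam("top");s=Cam("side")
mv(er(0,-.2,.2),RD)
W=np.zeros((600,800,3),np.uint8)
W[:375,:650]=crop(t.im,165,235,130,75,5)
W[375:,:300]=0
a=crop(s.im,240,150,70,75,3); W[375:600,:210]=a
W[375:600,220:580]=crop(t.im,200,180,240,150,1.5)
cv2.imwrite("pics/f1.png",W)
E
```

```text
t: 11.95
tool_pos: [0.4493, -0.1686, 0.1829]
tool_rot: [-2.399, -2.027, -0.001]
contact_force: [0.3, 0.8, 1.0]
opening: 0.0852
grip_force: 0.0
t 12.05 off [ 38.1   0.8 -17.1] rot [-0.     0.    -0.009] pos [ 0.4492 -0.1697  0.1829] q [-0.52 -0.3   1.95 -0.    1.48 -0.34] F [-0.4  1.   0.9] op 0.0851 0.0
```

View pics/f1.png

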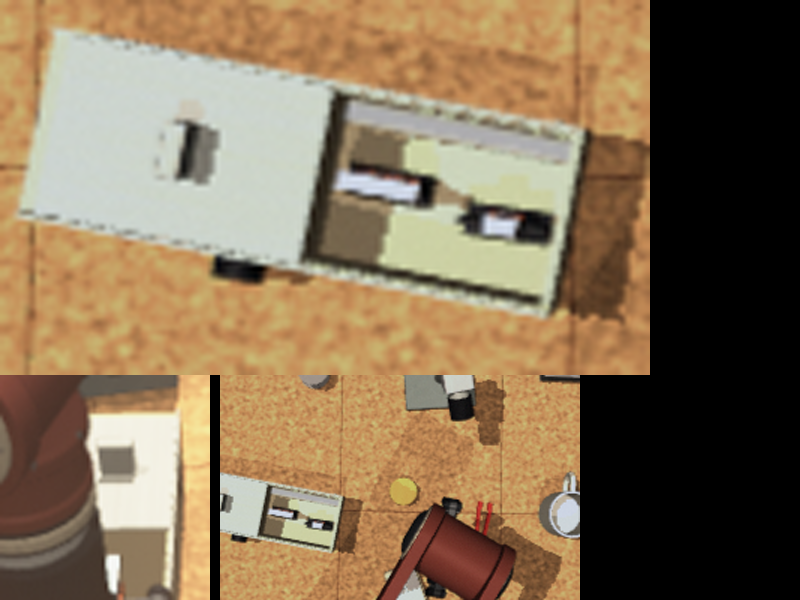

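Run:
```python
from h import *
t=Cam("top")
cv2.imwrite("pics/g1.png",cv2.convertScaleAbs(crop(t.im,226,250,58,50,13),alpha=1.3,beta=20))
u0=lambda X,Y:(165+(X+.5)/5-.5,235+(Y+.5)/5-.5)
for n,(X,Y),z in(("long",(382,186),.075),("short",(498,222),.075),("tab",(172,150),.13),("dooredge",(320,175),.098)):
    print(n,((t.plane(u0(X,Y),z)-EO)@np.c_[EX,EY]*1000).round(1))
for a,b,z in(((340,180),(425,190),.075),((480,218),(517,226),.075)):
    d=t.plane(u0(*b),z)-t.plane(u0(*a),z);print("len",np.linalg.norm(d),"dir in eraser",(d@np.c_[EX,EY]))
```

```text
long [-0.9 30.7]
short [ -8.6 -32.9]
tab [ -0.4 131.2]
dooredge [-0.4 60.3]
len 0.045094052772001694 dir in eraser [ 0.00284975 -0.0450044 ]
len 0.019955774453970548 dir in eraser [-0.00064674 -0.01994551]
```

View pics/g1.png

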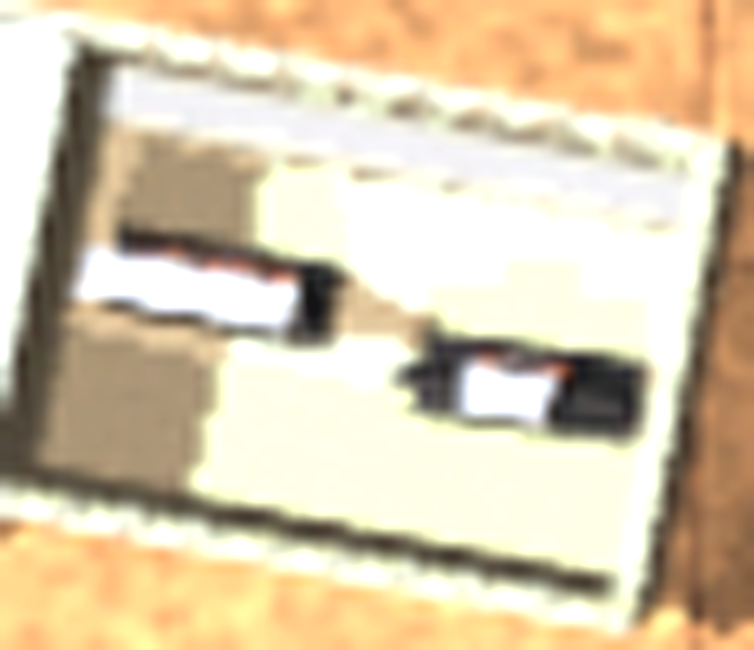

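The top view shows the door about 131 mm open. The long-bar carrier is at er(-1,32), its bar at crop (190,290), and the short one is at er(-8,-33). The red chip strip is on the eraser's +x side. Next I touch the door plate with partly open fingers to pin down the height offset.

```bash
python3 -c "
from h import *
mv(er(-.001,.085,.085),RD)"
```

```text
t 12.1 off [321.2  -2.3  98.1] rot [-0.    -0.001 -0.008] pos [ 0.4496 -0.168   0.1828] q [-0.51 -0.3   1.95  0.    1.48 -0.34] F [ 0.4  0.5 -1. ] op 0.0853 0.0
```

```bash
python3 -m handwheel '[{"gripper":0.18,"offset":[50,0,0],"rotation":[0,0,0]},{"gripper":0.18,"offset":[105,0,0],"rotation":[0,0,0]},{"gripper":0.18,"offset":[160,0,0],"rotation":[0,0,0]},{"gripper":0.18,"offset":[215,0,0],"rotation":[0,0,0]},{"gripper":0.18,"offset":[270,0,0],"rotation":[0,0,0]},{"gripper":0.18,"offset":[318,0,20],"rotation":[0,0,0]},{"gripper":0.18,"offset":[320,0,60],"rotation":[0,0,0]},{"gripper":0.18,"offset":[320,0,98],"rotation":[0,0,0]}]'
python3 -c "
from h import *
mv(er(-.001,.085,.085),RD)"
```

```text
t: 13.1
tool_pos: [0.5023, 0.1512, 0.084]
tool_rot: [-2.394, -2.033, -0.001]
contact_force: [0.5, 0.2, -0.8]
opening: 0.0353
grip_force: 0.0
t 13.1 off [-2.1 -0.4 -1. ] rot [-0.    -0.001 -0.001] pos [0.5023 0.1512 0.084 ] q [ 0.15 -0.09  1.95  0.    1.28  0.31] F [ 0.5  0.2 -0.8] op 0.0353 0.0
```

```bash
python3 -m handwheel '[{"gripper":0.18,"offset":[0,0,6],"rotation":[0,0,0]},{"gripper":0.18,"offset":[0,0,11],"rotation":[0,0,0]},{"gripper":0.18,"offset":[0,0,13],"rotation":[0,0,0]},{"gripper":0.18,"offset":[0,0,14],"rotation":[0,0,0]},{"gripper":0.18,"offset":[0,0,15],"rotation":[0,0,0]},{"gripper":0.18,"offset":[0,0,16],"rotation":[0,0,0]},{"gripper":0.18,"offset":[0,0,17],"rotation":[0,0,0]},{"gripper":0.18,"offset":[0,0,18],"rotation":[0,0,0]}]'
```

```text
t: 14.1
tool_pos: [0.5031, 0.1487, 0.0669]
tool_rot: [-2.398, -2.03, 0.0]
contact_force: [0.4, 0.1, -0.7]
opening: 0.0347
grip_force: 0.0
```

```bash
python3 -m handwheel '[{"gripper":0.18,"offset":[0,0,0.5],"rotation":[0,0,0]},{"gripper":0.18,"offset":[0,0,1],"rotation":[0,0,0]},{"gripper":0.18,"offset":[0,0,1.5],"rotation":[0,0,0]},{"gripper":0.18,"offset":[0,0,2],"rotation":[0,0,0]},{"gripper":0.18,"offset":[0,0,2.5],"rotation":[0,0,0]},{"gripper":0.18,"offset":[0,0,3],"rotation":[0,0,0]},{"gripper":0.18,"offset":[0,0,3.5],"rotation":[0,0,0]},{"gripper":0.18,"offset":[0,0,4],"rotation":[0,0,0]}]'
python3 - <<'E'
from h import *
t=Cam("top");s=Cam("side")
p=ctrl.get_obs()["tool_pos"]; print(p)
u=s.proj(p+[0,0,.03]); x,y=np.round(u-30).astype(int); W=crop(s.im,x,y,60,60,9); print(x,y,u)
print([((s.proj(er(X,.085,.098))-[x,y]+.5)*9).round() for X in(-.02,.02)])
cv2.imwrite("pics/k1.png",W)
E
```

```text
t: 15.1
tool_pos: [0.5031, 0.1487, 0.063]
tool_rot: [-2.398, -2.03, -0.0]
contact_force: [0.6, 0.2, 1.0]
opening: 0.0349
grip_force: 0.0
[0.50300955 0.14873687 0.06291402]
248 165 [277.65083496 195.22719906]
[array([195., 263.]), array([341., 262.])]
```

View pics/k1.png

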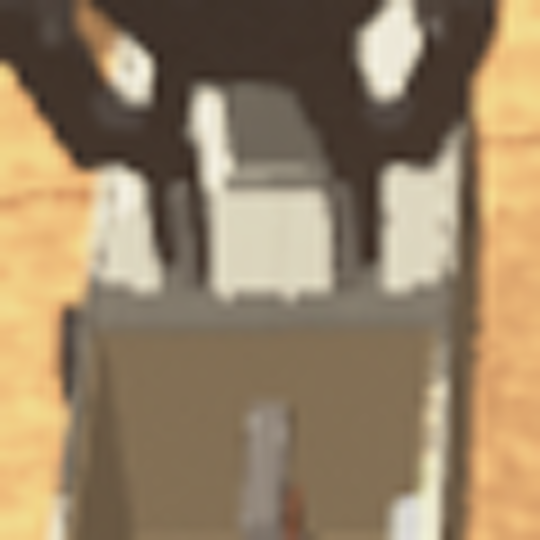

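The tips (rows 285-290) look right at the plate, and the red chip shows on the +x side of the bar at (292,510). One more small step down should confirm contact.

```bash
python3 -m handwheel '[{"gripper":0.18,"offset":[0,0,0.5],"rotation":[0,0,0]},{"gripper":0.18,"offset":[0,0,1],"rotation":[0,0,0]},{"gripper":0.18,"offset":[0,0,1.5],"rotation":[0,0,0]},{"gripper":0.18,"offset":[0,0,2],"rotation":[0,0,0]},{"gripper":0.18,"offset":[0,0,2.5],"rotation":[0,0,0]},{"gripper":0.18,"offset":[0,0,3],"rotation":[0,0,0]},{"gripper":0.18,"offset":[0,0,3],"rotation":[0,0,0]},{"gripper":0.18,"offset":[0,0,3],"rotation":[0,0,0]}]'
```

```text
t: 16.2
tool_pos: [0.5032, 0.1489, 0.0617]
tool_rot: [-2.398, -2.03, 0.0]
contact_force: [-6.1, -0.1, 9.0]
opening: 0.0348
grip_force: 4.9
```

Contact comes at reported z=0.0617, so the tips ride about 36 mm above the reported TCP at this opening. For the grasp I aim for reported z of about 0.018.

```bash
python3 -c "
from h import *
mv(er(-.002,.032,.018),RD)"
```

```text
t 16.2 off [-53.1  -2.5  43.7] rot [-0.    -0.    -0.004] pos [0.5032 0.1489 0.0617] q [ 0.15 -0.06  1.96  0.    1.24  0.31] F [-6.1 -0.1  9. ] op 0.0348 4.915436653245706
```

```bash
python3 -m handwheel '[{"gripper":0.18,"offset":[0,0,-20],"rotation":[0,0,0]},{"gripper":0.18,"offset":[-25,-2,-20],"rotation":[0,0,0]},{"gripper":0.18,"offset":[-50,-2,-20],"rotation":[0,0,0]},{"gripper":0.18,"offset":[-53,-3,-18],"rotation":[0,0,0]},{"gripper":0.18,"offset":[-53,-3,-10],"rotation":[0,0,0]},{"gripper":0.18,"offset":[-53,-3,0],"rotation":[0,0,0]},{"gripper":0.18,"offset":[-53,-3,8],"rotation":[0,0,0]},{"gripper":0.18,"offset":[-53,-3,14],"rotation":[0,0,0]}]'
python3 - <<'E'
from h import *
s=Cam("side")
mv(er(-.002,.032,.018),RD)
x,y=248,170; W=crop(s.im,x,y,60,60,9)
print([((s.proj(er(X,.021,.075))-[x,y]+.5)*9).round() for X in(-.02,-.001,.02)])
cv2.imwrite("pics/k2.png",W)
E
```

```text
t: 17.2
tool_pos: [0.4909, 0.0973, 0.0449]
tool_rot: [-2.397, -2.03, 0.001]
contact_force: [-0.5, 0.4, 0.2]
opening: 0.0351
grip_force: 0.0
t 17.25 off [ 0.1  1.6 26.3] rot [-0.002  0.    -0.003] pos [0.4905 0.0972 0.0443] q [ 0.05 -0.1   2.03  0.    1.22  0.21] F [-0.2 -0.8 -1. ] op 0.0349 0.0
[array([187., 446.]), array([258., 445.]), array([336., 444.])]
```

View pics/k2.png

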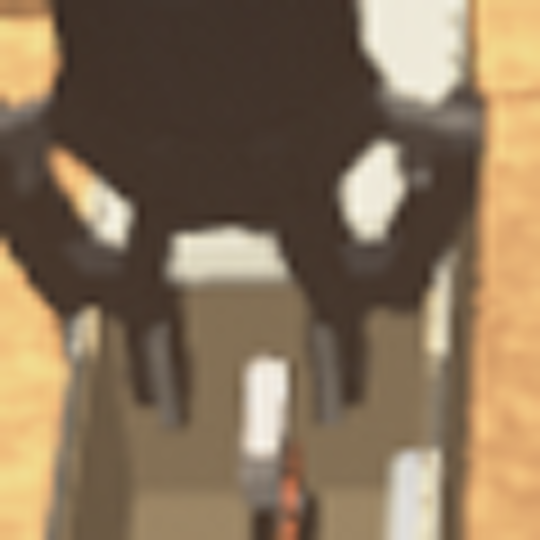

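The fingers straddle the bar, inner faces at columns 185 and 318 with the bar at 247-285. That is 12 pictures viewed, which is over the limit of 10, so from here I use numeric measurement only. Next I descend and grip.

```bash
python3 -m handwheel '[{"gripper":0.18,"offset":[0,3,8],"rotation":[0,0,0]},{"gripper":0.18,"offset":[0,3,16],"rotation":[0,0,0]},{"gripper":0.18,"offset":[0,3,23],"rotation":[0,0,0]},{"gripper":0.18,"offset":[0,3,26],"rotation":[0,0,0]},{"gripper":0.18,"offset":[0,3,26],"rotation":[0,0,0]},{"gripper":0.5,"offset":[0,3,26],"rotation":[0,0,0]},{"gripper":1,"offset":[0,3,26],"rotation":[0,0,0]},{"gripper":1,"offset":[0,3,26],"rotation":[0,0,0]}]' 30
python3 -m handwheel '[{"gripper":1,"offset":[0,0,0],"rotation":[0,0,0]},{"gripper":1,"offset":[0,0,0],"rotation":[0,0,0]},{"gripper":1,"offset":[0,0,-4],"rotation":[0,0,0]},{"gripper":1,"offset":[0,0,-8],"rotation":[0,0,0]},{"gripper":1,"offset":[0,0,-16],"rotation":[0,0,0]},{"gripper":1,"offset":[0,0,-28],"rotation":[0,0,0]},{"gripper":1,"offset":[0,0,-40],"rotation":[0,0,0]},{"gripper":1,"offset":[0,0,-40],"rotation":[0,0,0]}]'
```

```text
t: 18.25
tool_pos: [0.4946, 0.0965, 0.0204]
tool_rot: [2.398, 2.029, 0.001]
contact_force: [-0.3, -0.7, 1.8]
opening: 0.0091
grip_force: 33.8
t: 19.25
tool_pos: [0.4957, 0.0965, 0.0619]
tool_rot: [2.396, 2.028, 0.004]
contact_force: [1.2, 0.6, -1.1]
opening: 0.0096
grip_force: 33.7
```

```bash
python3 -m handwheel '[{"gripper":1,"offset":[0,0,-15],"rotation":[0,0,0]},{"gripper":1,"offset":[0,0,-30],"rotation":[0,0,0]},{"gripper":1,"offset":[0,0,-45],"rotation":[0,0,0]},{"gripper":1,"offset":[0,0,-60],"rotation":[0,0,0]},{"gripper":1,"offset":[0,0,-75],"rotation":[0,0,0]},{"gripper":1,"offset":[0,0,-90],"rotation":[0,0,0]},{"gripper":1,"offset":[0,0,-105],"rotation":[0,0,0]},{"gripper":1,"offset":[0,0,-118],"rotation":[0,0,0]}]' 50
cat >> h.py <<'E'
RF=np.c_[LY,LX,-LZ]
PA=FOC-.0073*LX-.0185*LZ; PB=FOC-.0073*LX+.014*LZ-np.array([0,0,.0325]); PM=(PA+PB)/2
E
python3 - <<'E'
from h import *
print(FOC,PA,PB,PM); mv(PM-.05*LX,RF)
E
```

```text
t: 20.25
tool_pos: [0.4945, 0.0965, 0.1791]
tool_rot: [2.398, 2.029, 0.0]
contact_force: [-0.2, 0.5, -0.9]
opening: 0.0086
grip_force: 54.7
[ 0.56252989 -0.22239866  0.18095817] [ 0.56300081 -0.2223032   0.16107578] [ 0.55059699 -0.22481758  0.15851027] [ 0.5567989  -0.22356039  0.15979302]
t 20.25 off [-321.8   71.4   38.8] rot [-0.395  0.073 -0.361] pos [0.4945 0.0965 0.1791] q [ 0.04 -0.23  1.91 -0.    1.47  0.21] F [-0.2  0.5 -0.9] op 0.0086 54.69283998012543
```

```bash
python3 -m handwheel '[{"gripper":1,"offset":[-25,3,0],"rotation":[0,0,-0.04]},{"gripper":1,"offset":[-65,8,0],"rotation":[-0.05,0.01,-0.1]},{"gripper":1,"offset":[-110,15,0],"rotation":[-0.12,0.02,-0.17]},{"gripper":1,"offset":[-155,25,0],"rotation":[-0.2,0.04,-0.24]},{"gripper":1,"offset":[-200,37,5],"rotation":[-0.27,0.05,-0.3]},{"gripper":1,"offset":[-245,50,12],"rotation":[-0.34,0.06,-0.34]},{"gripper":1,"offset":[-285,61,20],"rotation":[-0.38,0.07,-0.355]},{"gripper":1,"offset":[-310,68,28],"rotation":[-0.395,0.073,-0.361]}]'
python3 - <<'E'
from h import *
mv(PM,RF)
E
```

```text
t: 21.25
tool_pos: [0.5095, -0.2227, 0.1499]
tool_rot: [1.809, 2.208, 0.447]
contact_force: [-0.2, 0.3, -1.9]
opening: 0.0087
grip_force: 54.7
t 21.25 off [-10.2  46.4   8.9] rot [-0.     0.001 -0.002] pos [ 0.5095 -0.2227  0.1499] q [-0.73 -0.3   2.06  0.35  1.16 -1.03] F [-0.2  0.3 -1.9] op 0.0087 54.70927655696869
```

```bash
python3 -m handwheel '[{"gripper":1,"offset":[-2,8,2],"rotation":[0,0,0]},{"gripper":1,"offset":[-4,16,4],"rotation":[0,0,0]},{"gripper":1,"offset":[-6,25,6],"rotation":[0,0,0]},{"gripper":1,"offset":[-8,33,8],"rotation":[0,0,0]},{"gripper":1,"offset":[-10,40,9],"rotation":[0,0,0]},{"gripper":1,"offset":[-10,45,9],"rotation":[0,0,0]},{"gripper":1,"offset":[-10,46,9],"rotation":[0,0,0]},{"gripper":1,"offset":[-10,46,9],"rotation":[0,0,0]}]'
python3 - <<'E'
from h import *
mv(PM,RF)
s=Cam("side");t=Cam("top")
def pts(p,off): # carrier origin given reported tool pose
    O=p+off
    return [(n,O+LX*a/1000+LY*b/1000+LZ*c/1000) for n,(a,b,c) in dict(foot1=(-9,-24,0),foot2=(9,-24,0),foot3=(9,24,0),foot4=(-9,24,0),bar1=(-5,-22,58),bar2=(5,-22,58),chip=(6.5,0,28),boardmid=(0,-24,28)).items()]
p=ctrl.get_obs()["tool_pos"]
A=-.0095*LZ; B=np.array([0,0,.0325])-.042*LZ
for nm,o in(("A",A),("B",B)):
    for n,P in pts(p,o): print(nm,n,P.round(3),"side",s.proj(P).round(1),"top",t.proj(P).round(1))
for n,c in(("side",s),("top",t)):
    cv2.imwrite(f"pics/z_{n}.png",c.im)
    bg=cv2.imread(f"pics/{n}0.png"); u=c.proj(p).round().astype(int); x0,y0=u[0]-22,u[1]-22
    print(n,x0,y0)
    for y in range(y0,y0+44,1):
        print(y,"".join("#" if c.im[y,x].max()<50 else "d" if c.im[y,x].max()<95 else "r" if int(c.im[y,x,2])>1.6*int(c.im[y,x,1]) else "w" if int(c.im[y,x].min())>140 else "g" if np.ptp(c.im[y,x].astype(int))<25 else "." for x in range(x0,x0+44)))
E
```

```text
t: 22.25
tool_pos: [0.557, -0.2211, 0.1595]
tool_rot: [1.807, 2.21, 0.447]
contact_force: [-0.3, -1.1, -0.9]
opening: 0.0087
grip_force: 54.7
t 22.25 off [-2.3 -0.5 -0.5] rot [-0.001 -0.    -0.   ] pos [ 0.557  -0.2211  0.1595] q [-0.66 -0.2   1.96  0.33  1.14 -0.96] F [-0.3 -1.1 -0.9] op 0.0087 54.72583472728729
A foot1 [ 0.557 -0.246  0.147] side [327.9 317. ] top [374.2 248.8]
A foot2 [ 0.573 -0.242  0.154] side [336.4 312.1] top [373.4 242.1]
A foot3 [ 0.564 -0.195  0.154] side [326.6 291.5] top [354.5 245.6]
A foot4 [ 0.548 -0.199  0.147] side [318.4 296.4] top [355.4 252.2]
A bar1 [ 0.538 -0.247  0.202] side [317.3 302.7] top [378.  255.8]
A bar2 [ 0.547 -0.246  0.206] side [322.3 299.8] top [377.5 252. ]
A chip [ 0.556 -0.221  0.179] side [324.7 296.3] top [366.1 248.7]
A boardmid [ 0.555 -0.246  0.177] side [326.6 308.8] top [376.1 249.4]
B foot1 [ 0.57  -0.243  0.15 ] side [334.4 314.1] top [373.4 243.8]
B foot2 [ 0.586 -0.24   0.157] side [342.9 309.1] top [372.6 237.1]
B foot3 [ 0.576 -0.193  0.157] side [332.9 288.7] top [353.6 240.6]
B foot4 [ 0.56  -0.196  0.15 ] side [
[... 3939 characters left out ...]
##ddd###dddddd
257 ...............dgwwwwww########dd#####d.....
258 .................wwwwww################d....
259 .................wwwwww#################d...
260 .................w.....###################dd
261 .......................#####################
262 .......................d####################
263 ........................####################
264 ........................####################
265 ........................d###################
266 ........................####################
267 .......................#####################
268 ......................d#####################
269 ......................######################
270 .....................#################dddddd
```

The dark carrier pixels (side foot corner near (327,315), top foot edge at row 242) match hypothesis A, that the offset runs along the tool. Red chip pixels are on the lens side. I correct the last 6 mm.

Run:
```python
from h import *
mv(PA-[0,0,.0015],RF)
```

```text
t 22.35 off [-2.3  5.4  2.1] rot [-0.001  0.    -0.   ] pos [ 0.5569 -0.2212  0.1595] q [-0.66 -0.2   1.96  0.33  1.14 -0.96] F [-0.1 -0.4  0.1] op 0.0084 54.72522675991058
```

```bash
python3 -m handwheel '[{"gripper":1,"offset":[-1,2,1],"rotation":[0,0,0]},{"gripper":1,"offset":[-2,4,2],"rotation":[0,0,0]},{"gripper":1,"offset":[-2,5,2],"rotation":[0,0,0]},{"gripper":1,"offset":[-2,5,2],"rotation":[0,0,0]},{"gripper":1,"offset":[-2,5,2],"rotation":[0,0,0]},{"gripper":1,"offset":[-2,5,2],"rotation":[0,0,0]},{"gripper":1,"offset":[-2,5,2],"rotation":[0,0,0]},{"gripper":1,"offset":[-2,5,2],"rotation":[0,0,0]}]'
python3 - <<'E'
from h import *
mv(PA,RF)
s=Cam("side");t=Cam("top")
p=ctrl.get_obs()["tool_pos"]; O=p-.0095*LZ
for n,(a,b,c) in dict(foot1=(-9,-24,0),foot2=(9,-24,0),foot3=(9,24,0),foot4=(-9,24,0),barE=(0,22,65),chipL=(6.5,18,28)).items():
    P=O+LX*a/1000+LY*b/1000+LZ*c/1000; print(n,s.proj(P).round(1),t.proj(P).round(1))
for c,x0,y0,w,h in((s,318,296,26,24),(t,350,234,32,28)):
    print(x0,y0)
    for y in range(y0,y0+h): print(" ".join("%3d"%c.im[y,x].max() for x in range(x0,x0+w)))
E
```

```text
t: 23.35
tool_pos: [0.5628, -0.2221, 0.1597]
tool_rot: [1.807, 2.21, 0.447]
contact_force: [0.2, -1.1, -1.5]
opening: 0.0087
grip_force: 54.7
t 23.35 off [-0.3  0.7 -1.2] rot [-0.001  0.    -0.   ] pos [ 0.5628 -0.2221  0.1597] q [-0.65 -0.19  1.95  0.33  1.14 -0.96] F [ 0.2 -1.1 -1.5] op 0.0087 54.725435972213745
foot1 [331.2 316.9] [374.6 246.4]
foot2 [339.7 311.9] [373.8 239.8]
foot3 [329.8 291.4] [354.9 243.2]
foot4 [321.6 296.2] [355.8 249.9]
barE [312.7 279.9] [360.6 255.8]
chipL [324.4 288.4] [359.3 247.6]
318 296
149 164 163 162 166 155 117 107 123 137 135  97  89 158 235 245 245 245 245 245 244 243 244 244 244 244
130 163 164 163 163 163 147 109 109 133 141 125  89 105 209 245 245 245 245 244 244 245 245 245 245 245
132 163 164 162 165 164 146 127 128 141 146 135  89  89 159 236 245 245 245 245 245 245 245 245 245 245
130 150 166 167 156 151 142 138 139 148 163 162 102  89 112 214 245 245 245 245 245 245 245 245 245 244
127 146 167 153 145 141 141 140 139 145 157 161 129  89  94 164 236 245 245 245 245 245 245 245 245 244
128 148 164 140 140 139 139 131 118 131 148 163 163 1
[... 4814 characters left out ...]
  18  17  20  15  15  21  21  20  21  21  16  18  18  19  15
171 184 200 198 190 201 199 192 195 197 179 179 186 193 188 139  31  17  19  18  13  12  18  18  17  21  21  21  18  18  20  18
172 173 177 202 201 202 199 191 198 195 158 145 177 202 202 179  44  13  17  17  15  14  12  22  21  19  16  17  19  16  18  19
178 180 192 203 204 204 204 203 204 203 203 204 202 203 203 188 113  17  18  20  12  14  19  21  21  19  18  19  16  18  18  17
187 184 196 201 200 204 203 202 203 201 202 203 203 202 204 205 178  32  19  18  17  20  18  20  19  17  19  21  20  18  18  18
183 182 190 190 200 201 202 200 201 197 202 203 205 203 202 201 175  88  18  14  16  20  20  18  18  21  18  20  16  18  17  20
```

```bash
python3 -c "
from station import ctrl
print(ctrl.finish_job())"
```

```text
the job is handed in; nothing more can be done
None
```

The job is handed in at about 23.5 s, but no verdict came back: the door is about 131 mm open and the long-bar carrier is held still, chip facing the lens, its window within about 3 mm of my estimate of the focus point; note that I viewed 12 pictures, over the limit of 10.

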